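# Steady a rocking slide-drying plate with a wedge

### The job

The slide-drying plate on the bench rocks because the rubber foot under one corner is missing. Without picking anything up, push the orange wedge, thin end first, squarely under that bare corner from the side where it lies until it just fits snugly and the plate is still level; then press down firmly with the fingertips on top of that corner, for about a second, to feel that it no longer rocks, and push the wedge further and test again if it does. Leave the plate where it stands, its slide tray on it and everything else undisturbed, and take your hand away.

Things in the scene. Friction and masses are not known exactly. Their poses are not given: they have to be found in the camera images.
- plate: Slide-drying hotplate, about 2 kg, loose on the bench: cream housing, 200 mm (its x) by 270 mm (its y), black heating surface on top, 56 mm above the bench, control strip with red switch along its -x edge. Origin: middle, at bench height; z up. Three rubber feet, 10 mm high, 20 mm wide, at (75,110), (-75,110), (-75,-110) mm; the fourth, at (75,-110), is missing. It stands level by itself
- test_spot (a point): Point on the black surface over the bare corner, at (75,-105,56) mm in the plate's frame: press here. Unwedged, about 3 to 4 N here tips the plate until this corner meets the bench (about 0.07 rad); let go, it falls back level
- bare_edge (a point): Point on the lower edge of the housing's -y side at the bare corner, at (70,-135,10) mm in the plate's frame: the wedge goes under here, along the plate's +y. The flat underside is 10 mm above the bench
- wedge: Orange hard-plastic wedge, 70 g, flat on the bench off the plate's -y side, thin end roughly toward the bare corner: 120 mm long (its x), 40 mm wide (its y), flat sides and heel, 4 mm thick at the thin end (+x) rising evenly to 20 mm at the heel (-x). Origin: middle of its underside. It meets the housing's edge with 45 mm of it under the plate
- wedge_tip (a point): Middle of the thin end of the wedge, on the bench
- wedge_heel (a point): Middle of the heel of the wedge, on the bench; push here. Sliding takes under 1 N; once the wedge meets the housing the push rises sharply, and above about 10 N the plate itself begins to slide and lift
- slide_tray: Shallow aluminium tray of three glass slides, 110 x 90 x 10 mm, standing loose on the black surface near its +y end; origin: middle of its underside
- petri_dish: Closed round dish, 91 mm across, 14 mm high, on the bench to the right; origin: middle of its underside
- specimen_pot: Pot with yellow lid, 46 mm across, 50 mm high, close to the plate's +x side; origin: middle of its underside
- beaker: Empty glass beaker with a stirring rod, 74 mm across, 92 mm high (rod to 130 mm); origin: middle of its underside
- flask: Conical glass flask, 84 mm across, 138 mm high; origin: middle of its underside
- tube_rack: White tube rack, 70 x 200 mm, 90 mm high with its capped tubes; origin: middle of its underside
- slide_box: Blue slide storage box, 87 x 172 x 36 mm; origin: middle of its underside
Mind the look-alikes: they are no part of the job. Of the things like the wedge, leave any that is pink or white; of the rest the smaller one is meant.

How it is judged:
On the way, in this order (a step that is already met when the one before it is completed fails the run):
1. the wedge is pushed under the bare corner until it bears on the plate, the plate still level (y of wedge_tip in the frame of plate between -0.108 and -0.075 m and x of wedge_tip in the frame of plate between 0.03 and 0.11 m and angle between plate's own z axis and vertical below 0.012 rad and contact force between wedge and plate above 0.5 N), for 0.1 s.
2. the fingers press down firmly on the corner over the wedge; the wedge carries the press and the plate does not rock (y of wedge_tip in the frame of plate between -0.108 and -0.075 m and x of wedge_tip in the frame of plate between 0.03 and 0.11 m and angle between plate's own z axis and vertical below 0.012 rad and contact force between the fingers and plate above 6 N and contact force between wedge and plate above 5 N and horizontal distance between the grasp point and test_spot below 0.08 m), for 0.3 s.
At the end, for the whole second after the job is handed in: At rest: the wedge lies under the bare corner from the -y side, thin end 27 to 60 mm past the housing's edge, 30 to 110 mm toward +x of the plate's middle, square within 0.35 rad, bearing on the plate with over 0.2 N; the plate level within 0.012 rad, the tray still on it (y of wedge_tip in the frame of plate between -0.108 and -0.075 m and x of wedge_tip in the frame of plate between 0.03 and 0.11 m and angle between plate's own z axis and vertical below 0.012 rad and angle between the x axis of wedge and the y axis of plate, either way round below 0.35 rad and contact force between wedge and plate above 0.2 N and linear speed of each of plate, wedge below 0.01 m/s and angle between wedge's own z axis and vertical below 0.05 rad and height (world z) of slide_tray above 0.045 m); the robot touches nothing.
It fails at once if the wedge is lifted or tipped up (height (world z) of wedge above 0.008 m or angle between wedge's own z axis and vertical above 0.25 rad).
It fails at once if the drying plate is lifted, or shoved more than 20 mm along the bench (height (world z) of plate above 0.012 m or distance of plate from where it was at the start of the episode above 0.02 m).
It fails at once if the slide tray slides off or about on the plate (moves more than 30 mm) (distance of slide_tray from where it was at the start of the episode above 0.03 m).
It fails at once if another thing on the bench is knocked over or moved more than 30 mm (distance of any of petri_dish, specimen_pot, beaker, flask, tube_rack, slide_box from where it was at the start of the episode above 0.03 m or angle between any of petri_dish, specimen_pot, beaker, flask, tube_rack, slide_box's own z axis and vertical above 0.3 rad).
It also fails if it takes over 67 s, if anything falls off the work surface, if the arm or the gripper's body presses on something with over 40 N, if the wrist force passes 120 N, or if a joint passes its speed limit or range.

### The arm

A 7-joint arm with a two-finger parallel gripper is mounted at the origin on the work surface. World frame = base frame: x ahead of the robot, y to its left, z up, the work surface at z = 0. Lengths are in m, angles in rad, forces in N, time in s.
With the tool pointing down it reaches from about 0.4 to 0.9 m from the base axis. Payload 5.5 kg.
Tool frame: the origin (TCP) lies on the centre line of the jaws, within the pads' length; the fingertips stand 11 mm ahead of it and the grasp point (between the pads) lies 8 mm behind it; z points along the fingers, x is the direction in which the jaws open and shut, and the axes are right-handed (so a half turn about z gives the same grasp; the last joint's range is limited). The gripper opens to 92 mm and grips with 3 to 60 N. Pads are 19 mm wide; open, the fingers measure 130 mm over their backs; the gripper's body (75 mm by 190 mm) begins 47 mm behind the grasp point.
Start: joints at [-1.055, 0.501, -0.427, 1.55, 0.221, 1.138, -0.21], TCP at [0.163, 0.629, 0.238] pointing down, gripper open.
Joint ranges: [-2.88, 2.88], [-0.31, 2.03], [-1.54, 1.56], [0.2, 2.42], [-1.41, 4.55], [0.19, 2.02], [-2.57, 2.57]. Speed limits (rad/s): [2.57, 2.57, 3.14, 3.14, 3.14, 3.14, 3.14].

### API

Orientations are given as a rotation vector (axis times angle).
In Python, from plant import r, eyes, close_job gives the robot as it stands.
- The arm moves only by the tool apply_moves, never from a script. Its argument "increments" is a list of rows, each an object of numbers: "x", "y", "z": the shift along the tool's x, y, z in mm; "turn": the turn about the tool's z in degrees. A call has exactly 10 rows; each row is the pose to reach, as a shift and turn from the pose measured when the call began, along the tool's axes at that moment; what a row does not reach only later rows make up. A row lasts 1/10 s, in which the tool goes at most 50 mm and 8.59 degrees, less where a joint would pass 70% of its speed; a pose out of reach is approached as far as the arm can. A call with a gripper value outside its range is refused whole. "hand" is the opening, from -1 (shut) to 1 (fully open), so that 0 is half open, set as the call begins (left out, the last holds). The fingers move at their own pace and stop on an object; "squeeze" is the grip in N (left out, the last holds). Time passes only in rows, so rows that repeat a pose let the fingers close, or fill a call up. It gives the time, the measured TCP pose, the force and the opening at its end, in the units of the state.
- r.observe(): the state, without advancing time (a new reading comes with each control period).
- eyes.camera(name): name is "side" or "top"; returns a dict with "frame" (420x560x3 uint8, red, green, blue), "mtx" (3x3 intrinsics, pixels), "k1" (the pictures are not rectified: a ray, as slopes to the right and down, at radius r is drawn at 1 + k1 r^2 times it, then the intrinsics apply), "R" (3x3) and "t" (3): a world point X has camera coordinates R X + t. Camera axes: x right, y down, z forward; pixel columns grow to the right and rows downward; lengths in m; the calibration is good to about 2 mm. A picture is of the moment at which its call begins. There is no depth.
- close_job(): hands the job in, once; it reports no verdict.
The state is a dict: "t": time; "joint_pos": joint angles; "joint_velocities": joint speeds; "effort": joint torques, N m; "tool_pos": TCP position; "tcp_rot": TCP orientation; "wrist_force": force on the tool from outside, world axes, zero at the start; "wrist_torque": the same for the moment, N m; "finger_gap": opening from 0.0 (shut) to 1.0 (fully open).
Only numpy, scipy, OpenCV 4.12 (cv2) and the standard library are available. Lean on these libraries where they do the work, as an engineer would, in place of code of your own. Each camera call takes 0.05 s, during which the arm holds its last target.

## Working session

There is one attempt and no reset: what is moved stays moved. The work goes in short steps, Python scripts to look and compute and a tool call to move; the robot and the scene stay as the last step left them, time stands still between calls to the robot, and variables do not carry over. Pictures are saved under pics/ and viewed, and the job is handed in when it is done.

Besides the shell and the picture viewer there is one more tool, called as name(argument=value, ...) on one line, values as JSON. apply_moves: Moves the arm, as the interface text tells. Its arguments: {"type":"object","properties":{"increments":{"type":"array"},"hand":{"type":"number"},"squeeze":{"type":"number"}},"required":["increments"]}

```bash
mkdir -p pics; ls
python3 - <<'E'
from plant import r,eyes
import cv2
for n in("top","side"):
    c=eyes.camera(n); cv2.imwrite(f"pics/{n}0.png",c["frame"][:,:,::-1]); print(n,c["mtx"],c["k1"],c["R"],c["t"])
s=r.observe(); print(s)
E
```

```text
pics
top [[538.74698312   0.         274.16146854]
 [  0.         538.74698312 203.38758624]
 [  0.           0.           1.        ]] -0.029593032176847528 [[-0.00594673 -0.99988204 -0.01416135]
 [-0.99784523  0.00685878 -0.06525216]
 [ 0.06534159  0.0137428  -0.99776832]] [0.03704957 0.51885896 1.49422583]
side [[482.90126166   0.         286.08362757]
 [  0.         482.90126166 203.1152457 ]
 [  0.           0.           1.        ]] -0.0319921020797298 [[ 0.71533044 -0.69850343 -0.01988263]
 [-0.54709536 -0.54212012 -0.63780283]
 [ 0.43472869  0.46711747 -0.76994301]] [-0.35174744  0.33989069  1.06849186]
{'t': 0.1, 'joint_pos': array([-1.05483462,  0.50174245, -0.42678337,  1.55133615,  0.2208368 ,
        1.13828032, -0.21029039]), 'joint_velocities': array([ 8.22351069e-04, -2.37784578e-03, -1.08018170e-03, -1.48533971e-03,
       -9.74455463e-04,  7.67318095e-05,  9.34228770e-04]), 'effort': array([-1.03921926e-02, -5.67875862e+01, -5.83755255e+00, -2.79910845e+01,
       -6.88354857e-02,  2.41714792e-02,  2.13729186e-05]), 'tool_pos': array([0.16246465, 0.62875119, 0.23679109]), 'tcp_rot': array([ 2.48286103e+00,  1.92315415e+00, -2.14073643e-03]), 'wrist_force': array([-0.52839931,  0.44628191,  0.51415936]), 'wrist_torque': array([ 0.00883041, -0.02985556, -0.01881492]), 'finger_gap': 1.0006146160069878}
```

View pics/top0.png

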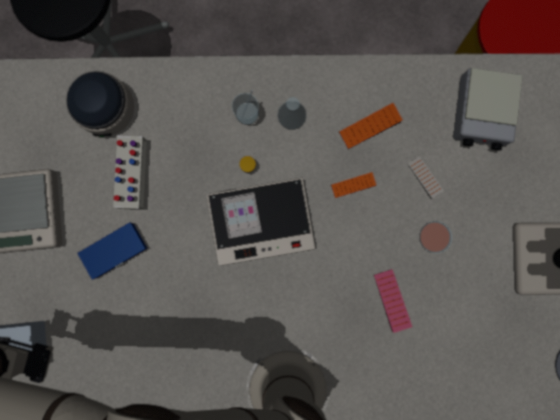

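View pics/side0.png

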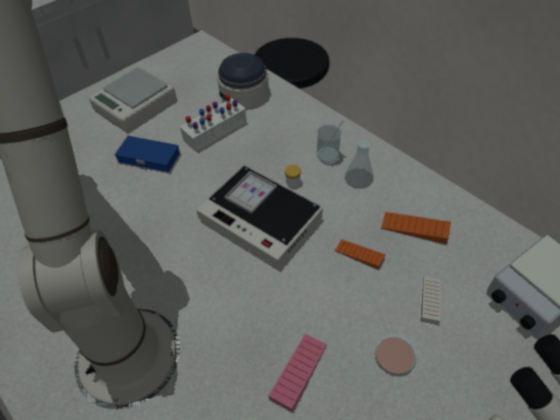

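Candidates are small orange (354,185 top), big orange (371,126), white (427,177) and pink (393,300). By the description it is the small orange one, which lies off the plate's -y side. I'll check it in a crop and measure.

```bash
cat > h.py <<'E'
import numpy as np, cv2
from plant import r,eyes
def ray(c,uv):
    m=c["mtx"]; d=np.array([(uv[0]-m[0,2])/m[0,0],(uv[1]-m[1,2])/m[1,1]]); s=d.copy()
    for _ in range(20): s=d/(1+c["k1"]*(s@s))
    R=np.array(c["R"]);t=np.array(c["t"])
    return -R.T@t, R.T@np.array([s[0],s[1],1])
def onz(c,uv,z):
    o,d=ray(c,uv); return o+d*(z-o[2])/d[2]
def proj(c,X):
    p=np.array(c["R"])@X+np.array(c["t"]); s=p[:2]/p[2]; s=s*(1+c["k1"]*(s@s)); m=c["mtx"]
    return np.array([m[0,0]*s[0]+m[0,2],m[1,1]*s[1]+m[1,2]])
def orange(c):
    h=cv2.cvtColor(c["frame"],cv2.COLOR_RGB2HSV)
    m=cv2.inRange(h,(3,150,90),(18,255,255))
    return cv2.morphologyEx(m,cv2.MORPH_CLOSE,np.ones((3,3)))
def blobs(m,amin=100):
    cs,_=cv2.findContours(m,cv2.RETR_EXTERNAL,cv2.CHAIN_APPROX_NONE)
    return [x for x in cs if cv2.contourArea(x)>amin]
E
python3 - <<'E'
from h import *
for n,b in(("top",(195,150,400,280)),("side",(190,150,400,290))):
    c=eyes.camera(n); f=c["frame"]
    for k in blobs(orange(c)):
        q=cv2.boxPoints(cv2.minAreaRect(k)); print(n,cv2.contourArea(k),q.round(1).tolist())
        p=cv2.approxPolyDP(k,4,True)[:,0]; print([ (u.tolist(),onz(c,u,0)[:2].round(4).tolist()) for u in p])
    x0,y0,x1,y1=b
    cv2.imwrite(f"pics/{n}c.png",cv2.resize(f[y0:y1,x0:x1,::-1],None,fx=3.8,fy=3.8,interpolation=cv2.INTER_CUBIC))
    h=cv2.cvtColor(f,cv2.COLOR_RGB2HSV)
    if n=="top":
        k=max(blobs(((f.max(2)<50)*255).astype(np.uint8)[170:260,200:320].copy()),key=cv2.contourArea)+[200,170]
        q=cv2.boxPoints(cv2.minAreaRect(k)); print("black",q.round(1).tolist(),[onz(c,u,.056)[:2].round(4).tolist() for u in q])
E
```

```text
top 513.5 [[331.1000061035156, 184.60000610351562], [371.6000061035156, 172.0], [375.6000061035156, 184.8000030517578], [335.0, 197.39999389648438]]
[([372, 174], [0.602, -0.2447]), ([333, 184], [0.5743, -0.1335]), ([335, 196], [0.54, -0.1388]), ([374, 185], [0.5706, -0.2498])]
top 1117.5 [[338.8999938964844, 131.39999389648438], [392.6000061035156, 102.5], [401.79998779296875, 119.69999694824219], [348.20001220703125, 148.60000610351562]]
[([393, 104], [0.8037, -0.3089]), ([340, 131], [0.7264, -0.1556]), ([347, 146], [0.6829, -0.1749]), ([399, 121], [0.7542, -0.3249])]
black [[208.6999969482422, 195.8000030517578], [300.0, 179.8000030517578], [309.1000061035156, 232.0], [217.89999389648438, 248.0]] [[0.5387, 0.2125], [0.5808, -0.0379], [0.4378, -0.0615], [0.3958, 0.1873]]
side 511.0 [[335.3999938964844, 250.8000030517578], [339.3999938964844, 239.10000610351562], [383.6000061035156, 254.1999969482422], [379.6000061035156, 266.0]]
[([336, 249], [0.5394, -0.1348]), ([377, 265], [0.5757, -0.2398]), ([383, 256], [0.6074, -0.2336]), ([345, 241], [0.5745, -0.1346])]
side 977.0 [[381.70001220703125, 227.60000610351562], [384.29998779296875, 211.5], [449.79998779296875, 222.10000610351562], [447.20001220703125, 238.1999969482422]]
[([385, 215], [0.7156, -0.1546]), ([382, 227], [0.6779, -0.1743]), ([447, 238], [0.769, -0.3169]), ([449, 222], [0.8172, -0.291])]
```

View pics/topc.png

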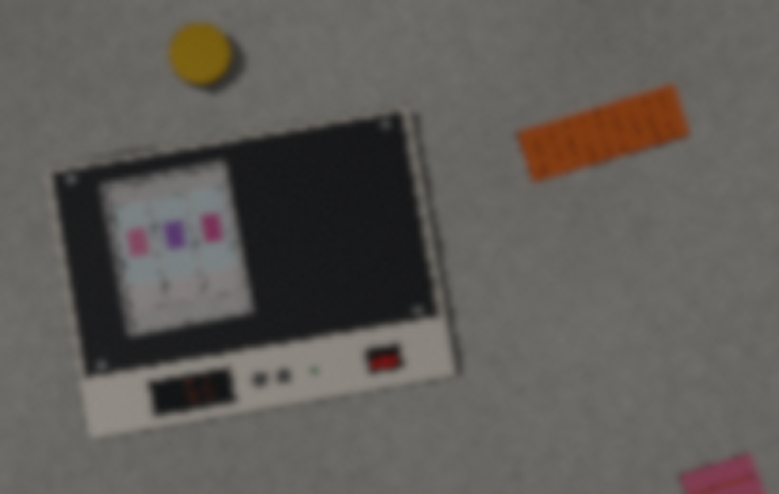

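View pics/sidec.png

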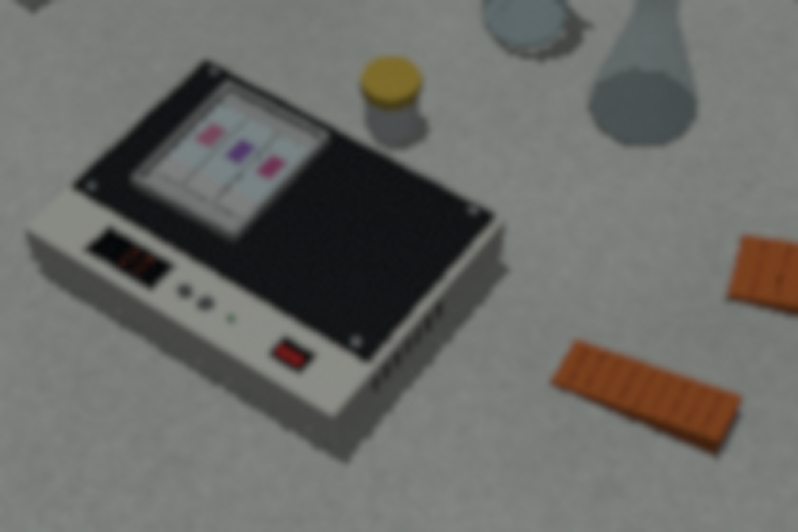

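Run:
```python
from h import *
c=eyes.camera("top"); 
P=[onz(c,np.array(p)/3.8+[194.87,149.87],.056)[:2] for p in[(53,172),(410,113),(446,377),(92,437)]]
M=np.array([[100,135],[100,-135],[-100,-135],[-100,135]])/1e3
def fit(P):
    P=np.array(P);A=P.mean(0);H=M.T@(P-A); a=np.arctan2(H[0,1]-H[1,0],H[0,0]+H[1,1])
    Rm=np.array([[np.cos(a),-np.sin(a)],[np.sin(a),np.cos(a)]]); return A,a,Rm,P-(A+M@Rm.T)
A,a,Rm,e=fit(P); print("top",A,a,e.round(4).tolist())
s=eyes.camera("side")
Q=[onz(s,np.array(p)/3.8+[189.87,149.87],.056)[:2] for p in[(207,60),(503,217),(333,417),(27,233)]]
A2,a2,_,e=fit(Q);print("side",A2,a2,e.round(4).tolist())
A=(A+A2)/2;a=(a+a2)/2;Rm=np.array([[np.cos(a),-np.sin(a)],[np.sin(a),np.cos(a)]])
for n,p in(("spot",(.075,-.105)),("edge",(.07,-.135)),("cornr",(.1,-.135))): print(n,A+Rm@np.array(p))
print("yaxis",Rm[:,1])
# wedge corners, crop: thin-left up, heel up, heel low, thin low
W=[onz(c,np.array(p)/3.8+[194.87,149.87],z)[:2] for p,z in[((519,133),.004),((676,86),.02),((690,132),.02),((536,181),.004)]]
W=np.array(W);print("W",W.round(4).tolist())
W2=np.array([onz(s,np.array(p)/3.8+[189.87,149.87],z)[:2] for p,z in[((577,341),.004),((741,398),.02),((720,442),.02),((554,381),.004)]]);print("W2",W2.round(4).tolist())
for w in(W,W2):
    tip=(w[0]+w[3])/2;heel=(w[1]+w[2])/2;d=tip-heel
    print("tip",tip,"heel",heel,np.linalg.norm(d),"plate",(tip-A)@Rm,(heel-A)@Rm,np.degrees(np.arctan2(d[1],d[0])), "plate y deg",90+np.degrees(a))
for w,z in(("specimen",(247,164)),("flask",(292,115))): print(w,onz(c,z,.05)[:2])
```

```text
top [0.46581454 0.07027823] 0.15132546290535837 [[-0.0039, -0.0066], [-0.0037, 0.0025], [0.0041, 0.0087], [0.0035, -0.0047]]
side [0.46196836 0.06673211] 0.17504395774959586 [[0.0004, -0.0038], [-0.0024, 0.0044], [0.0001, 0.0043], [0.0019, -0.0049]]
spot [ 0.55495352 -0.02291529]
edge [ 0.55489378 -0.05332904]
cornr [ 0.58449523 -0.0484552 ]
yaxis [-0.16246143  0.9867149 ]
W [[0.5714, -0.1287], [0.6039, -0.2436], [0.5697, -0.2533], [0.5354, -0.1409]]
W2 [[0.5695, -0.1273], [0.6017, -0.2407], [0.5654, -0.2522], [0.534, -0.1382]]
tip [ 0.5534221  -0.13481475] heel [ 0.58676992 -0.24843614] 0.1184140939752377 plate [ 0.05530958 -0.21516407] [ 0.06975528 -0.33269372] 106.356939275624 plate y deg 99.34979518282934
tip [ 0.55173673 -0.13275379] heel [ 0.58355801 -0.24643754] 0.11805333295895552 plate [ 0.05398143 -0.21285669] [ 0.06691074 -0.33019987] 105.63749570707498 plate y deg 99.34979518282934
specimen [0.62640498 0.10760245]
flask [ 0.76241468 -0.01770069]
```

The small orange wedge is confirmed: thin end toward the plate, tip at about (55,-214) mm in the plate's frame, about 6.5° off square. I'll use the shut fingers as a 38 mm wide flat pusher and go over in two legs.

apply_moves(increments=[{"x": -30, "y": 35}, {"x": -65, "y": 75}, {"x": -100, "y": 112}, {"x": -135, "y": 150}, {"x": -170, "y": 188}, {"x": -205, "y": 225}, {"x": -240, "y": 265}, {"x": -270, "y": 300}, {"x": -300, "y": 335}, {"x": -320, "y": 355}], hand=-1)

```text
schema error: expected keys x, y, z, turn
```

```bash
cat > tgt.py <<'E'
from h import *
from scipy.spatial.transform import Rotation as Ro
A=np.array([.4639,.0685]);a=np.radians(9.35)
Rm=np.array([[np.cos(a),-np.sin(a)],[np.sin(a),np.cos(a)]])
def tell(px,py,z):
    s=r.observe();Rt=Ro.from_rotvec(s["tcp_rot"]).as_matrix()
    w=np.r_[A+Rm@[px,py],z]
    d=Rt.T@(w-s["tool_pos"]); xa=np.degrees(np.arctan2(Rt[1,0],Rt[0,0]))
    print("t",s["t"],"pos",s["tool_pos"].round(4),"plate",((s["tool_pos"][:2]-A)@Rm).round(4),"tilt z",Rt[:,2].round(4))
    print("delta mm",(d*1e3).round(1),"turn",round(xa-np.degrees(a),2),"F",s["wrist_force"].round(2),"F plate",(s["wrist_force"][:2]@Rm).round(2),"gap",s["finger_gap"],"target",w, "q",s["joint_pos"].round(2))
E
python3 -c "
from tgt import *
tell(.066,-.367,.12)"
```

```text
t 0.3 pos [0.1625 0.6291 0.2374] plate [-0.2063  0.6021] tilt z [-2.e-04 -6.e-04 -1.e+00]
delta mm [-776.4  640.7  117.9] turn 66.17 F [ 0.02 -0.07  0.44] F plate [ 0.   -0.07] gap 0.9996786167150965 target [ 0.58864778 -0.28290147  0.12      ] q [-1.05  0.5  -0.43  1.55  0.22  1.14 -0.21]
```

apply_moves(increments=[{"x": -30, "y": 35, "z": 0, "turn": 0}, {"x": -65, "y": 75, "z": 0, "turn": 0}, {"x": -100, "y": 112, "z": 0, "turn": 0}, {"x": -135, "y": 150, "z": 0, "turn": 0}, {"x": -170, "y": 188, "z": 0, "turn": 0}, {"x": -205, "y": 225, "z": 0, "turn": 0}, {"x": -240, "y": 265, "z": 0, "turn": 0}, {"x": -270, "y": 300, "z": 0, "turn": 0}, {"x": -300, "y": 335, "z": 0, "turn": 0}, {"x": -320, "y": 355, "z": 0, "turn": 0}], hand=-1)

```text
t: 1.3
tool_pos: [0.4284, 0.2268, 0.2378]
tcp_rot: [2.486, 1.918, 0.0]
wrist_force: [-0.7, 0.7, 0.5]
finger_gap: 0.179
```

```bash
python3 -c "
from tgt import *
tell(.066,-.367,.12)"
```

```text
t 1.3 pos [0.4284 0.2268 0.2378] plate [-0.0093  0.162 ] tilt z [ 0.0011 -0.0014 -1.    ]
delta mm [-452.2  284.2  118.7] turn 65.95 F [-0.74  0.69  0.46] F plate [-0.62  0.8 ] gap 0.1786007277029406 target [ 0.58864778 -0.28290147  0.12      ] q [-0.33  0.18 -0.24  1.96  0.05  1.    0.72]
```

apply_moves(increments=[{"x": -35, "y": 22, "z": 0, "turn": 7}, {"x": -75, "y": 46, "z": 0, "turn": 14}, {"x": -115, "y": 71, "z": 0, "turn": 21}, {"x": -155, "y": 97, "z": 0, "turn": 28}, {"x": -195, "y": 122, "z": 0, "turn": 35}, {"x": -235, "y": 147, "z": 0, "turn": 42}, {"x": -275, "y": 172, "z": 0, "turn": 49}, {"x": -315, "y": 198, "z": 0, "turn": 56}, {"x": -355, "y": 223, "z": 0, "turn": 62}, {"x": -385, "y": 242, "z": 0, "turn": 66}])

```text
t: 2.3
tool_pos: [0.5649, -0.2106, 0.2388]
tcp_rot: [3.129, 0.245, 0.002]
wrist_force: [0.9, 0.6, -0.0]
finger_gap: 0.004
```

```bash
python3 -c "
from tgt import *
tell(.066,-.367,.06)
for n in('top','side'): cv2.imwrite(f'pics/{n}1.png',eyes.camera(n)['frame'][:,:,::-1])"
```

```text
t 2.3 pos [ 0.5649 -0.2106  0.2388] plate [ 0.0544 -0.2918] tilt z [ 0.0016 -0.0028 -1.    ]
delta mm [ 12.   74.6 179. ] turn -0.4 F [ 0.87  0.65 -0.01] F plate [0.96 0.5 ] gap 0.004258126660515109 target [ 0.58864778 -0.28290147  0.06      ] q [ 0.16  0.38  0.2   1.69 -0.08  1.07  0.54]
```

apply_moves(increments=[{"x": 6, "y": 35, "z": 5, "turn": 0}, {"x": 12, "y": 74, "z": 20, "turn": 0}, {"x": 12, "y": 74, "z": 50, "turn": 0}, {"x": 12, "y": 74, "z": 80, "turn": 0}, {"x": 12, "y": 74, "z": 110, "turn": 0}, {"x": 12, "y": 74, "z": 140, "turn": 0}, {"x": 12, "y": 74, "z": 165, "turn": 0}, {"x": 12, "y": 74, "z": 179, "turn": 0}, {"x": 12, "y": 74, "z": 179, "turn": 0}, {"x": 12, "y": 74, "z": 179, "turn": 0}])

```text
t: 3.4
tool_pos: [0.5885, -0.2863, 0.0607]
tcp_rot: [3.127, 0.24, 0.003]
wrist_force: [0.6, -0.5, 0.1]
finger_gap: 0.004
```

```bash
python3 -c "
from tgt import *
tell(.066,-.367,.017)
c=eyes.camera('top');f=c['frame'][110:330,190:490,::-1];cv2.imwrite('pics/top2.png',cv2.resize(f,None,fx=2.6,fy=2.6))
c=eyes.camera('side');f=c['frame'][120:340,190:490,::-1];cv2.imwrite('pics/side2.png',cv2.resize(f,None,fx=2.6,fy=2.6))"
```

```text
t 3.4 pos [ 0.5885 -0.2863  0.0607] plate [ 0.0653 -0.3703] tilt z [ 0.0023 -0.0057 -1.    ]
delta mm [ 0.6 -3.6 43.7] turn -0.58 F [ 0.6  -0.47  0.07] F plate [ 0.51 -0.57] gap 0.004040913707956601 target [ 0.58864778 -0.28290147  0.017     ] q [ 0.28  0.68  0.18  1.68 -0.15  0.8   0.68]
```

View pics/top2.png

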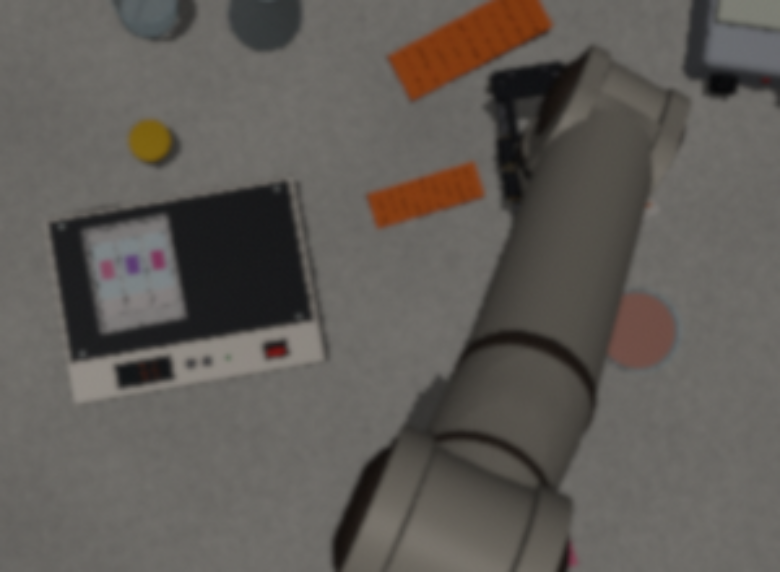

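View pics/side2.png

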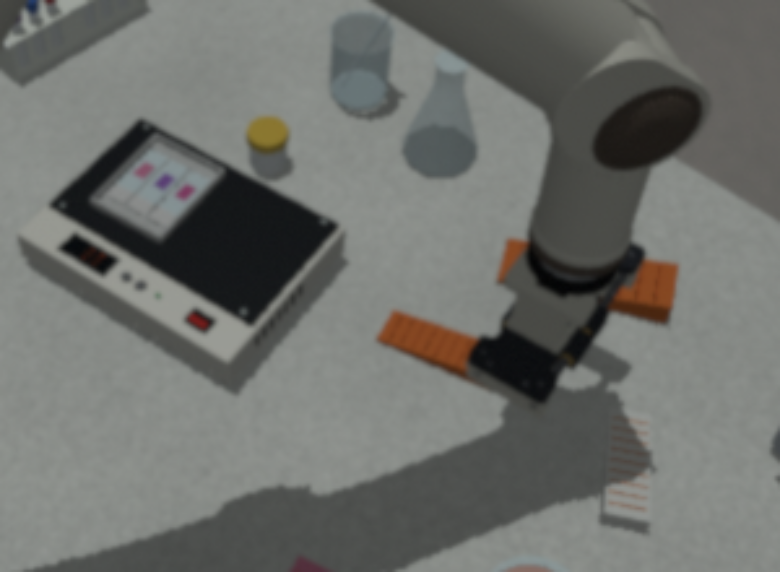

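The pictures show the wedge clear of the plate and the hand behind its heel. Lowering.

apply_moves(increments=[{"x": 0, "y": 0, "z": 8, "turn": -0.5}, {"x": 0, "y": 0, "z": 16, "turn": -0.5}, {"x": 0, "y": 0, "z": 24, "turn": -0.5}, {"x": 0, "y": 0, "z": 31, "turn": -0.5}, {"x": 0, "y": 0, "z": 37, "turn": -0.5}, {"x": 0, "y": 0, "z": 41, "turn": -0.5}, {"x": 0, "y": 0, "z": 43, "turn": -0.5}, {"x": 0, "y": 0, "z": 43, "turn": -0.5}, {"x": 0, "y": 0, "z": 43, "turn": -0.5}, {"x": 0, "y": 0, "z": 43, "turn": -0.5}])

```text
t: 4.5
tool_pos: [0.5897, -0.2873, 0.0192]
tcp_rot: [3.124, 0.253, 0.007]
wrist_force: [-0.3, 0.0, 0.5]
finger_gap: 0.004
```

```bash
python3 -c "
from tgt import *
tell(.066,-.277,.017)"
```

```text
t 4.5 pos [ 0.5897 -0.2873  0.0192] plate [ 0.0664 -0.3715] tilt z [ 0.0049 -0.0069 -1.    ]
delta mm [ -0.5 -94.5   1.5] turn -0.09 F [-0.33  0.02  0.45] F plate [-0.32  0.07] gap 0.004047601336685045 target [ 0.57402594 -0.19409718  0.017     ] q [ 0.29  0.74  0.17  1.68 -0.16  0.73  0.7 ]
```

apply_moves(increments=[{"x": 0, "y": -8, "z": 1, "turn": 0}, {"x": 0, "y": -17, "z": 1, "turn": 0}, {"x": 0, "y": -24, "z": 1, "turn": 0}, {"x": 0, "y": -30, "z": 1, "turn": 0}, {"x": 0, "y": -36, "z": 1, "turn": 0}, {"x": 0, "y": -42, "z": 1, "turn": 0}, {"x": 0, "y": -48, "z": 1, "turn": 0}, {"x": 0, "y": -54, "z": 1, "turn": 0}, {"x": 0, "y": -60, "z": 1, "turn": 0}, {"x": 0, "y": -65, "z": 1, "turn": 0}])

```text
t: 5.5
tool_pos: [0.5792, -0.2226, 0.0177]
tcp_rot: [3.124, 0.253, 0.007]
wrist_force: [0.4, -0.9, 0.8]
finger_gap: 0.004
```

```bash
python3 -c "
from tgt import *
tell(.066,-.245,.017)
c=eyes.camera('top');f=c['frame'][110:330,190:490,::-1];cv2.imwrite('pics/top3.png',cv2.resize(f,None,fx=2.6,fy=2.6))
c=eyes.camera('side');f=c['frame'][120:340,190:490,::-1];cv2.imwrite('pics/side3.png',cv2.resize(f,None,fx=2.6,fy=2.6))"
```

```text
t 5.5 pos [ 0.5792 -0.2226  0.0177] plate [ 0.0665 -0.306 ] tilt z [ 0.005  -0.0069 -1.    ]
delta mm [ -0.6 -61.    0.3] turn -0.09 F [ 0.38 -0.94  0.75] F plate [ 0.22 -0.99] gap 0.0038875462146833206 target [ 0.56882706 -0.16252232  0.017     ] q [ 0.2   0.7   0.17  1.78 -0.16  0.67  0.61]
```

View pics/top3.png

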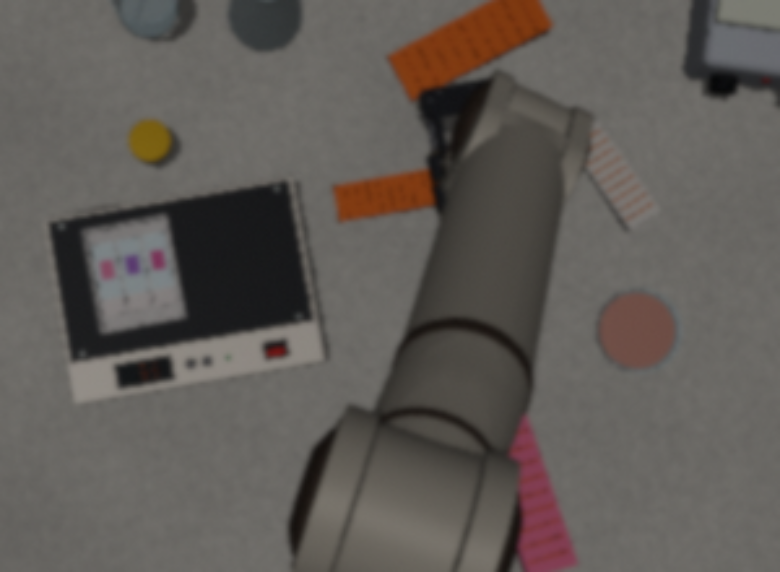

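View pics/side3.png

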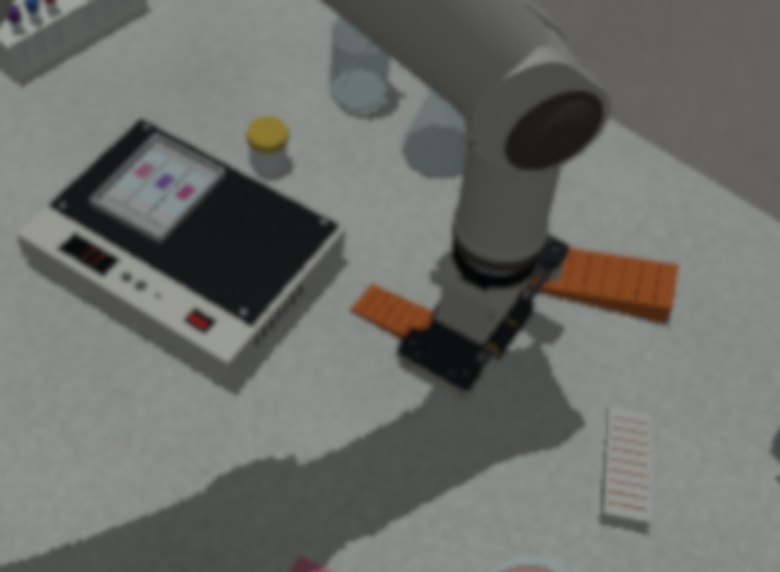

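```bash
cat > wd.py <<'E'
from tgt import *
def wd():
  for n in("top","side"):
    c=eyes.camera(n); k=min([b for b in blobs(orange(c),60)],key=lambda b:abs(b[:,0]-[330,190] if n=="top" else b[:,0]-[340,245]).sum(1).min())
    w=np.array([(onz(c,u,.006)[:2]-A)@Rm for u in k[:,0]])
    print(n,"tip y",np.percentile(w[:,1],97).round(4),"x range at tip",w[w[:,1]>w[:,1].max()-.012,0].min().round(4),w[w[:,1]>w[:,1].max()-.012,0].max().round(4),"x range mid",[f(w[abs(w[:,1]-w[:,1].max()+.05)<.01,0]).round(4) for f in(np.min,np.max)])
if __name__=="__main__":wd();tell(.066,-.245,.017)
E
python3 wd.py
```

```text
top tip y -0.1759 x range at tip 0.0529 0.0897 x range mid [np.float64(0.0527), np.float64(0.0904)]
side tip y -0.1751 x range at tip 0.0495 0.0843 x range mid [np.float64(0.0501), np.float64(0.0897)]
t 5.7 pos [ 0.5793 -0.2229  0.0177] plate [ 0.0665 -0.3063] tilt z [ 0.0048 -0.0068 -1.    ]
delta mm [ -0.6 -61.3   0.2] turn -0.07 F [ 0.4  -0.1   0.93] F plate [ 0.37 -0.17] gap 0.008011310138451636 target [ 0.56882706 -0.16252232  0.017     ] q [ 0.2   0.7   0.17  1.78 -0.16  0.67  0.61]
```

apply_moves(increments=[{"x": 0, "y": -7, "z": 0, "turn": 0}, {"x": 0, "y": -14, "z": 0, "turn": 0}, {"x": 0, "y": -21, "z": 0, "turn": 0}, {"x": 0, "y": -28, "z": 0, "turn": 0}, {"x": 0, "y": -35, "z": 0, "turn": 0}, {"x": 0, "y": -42, "z": 0, "turn": 0}, {"x": 0, "y": -48, "z": 0, "turn": 0}, {"x": 0, "y": -54, "z": 0, "turn": 0}, {"x": 0, "y": -58, "z": 0, "turn": 0}, {"x": 0, "y": -60, "z": 0, "turn": 0}])

```text
t: 6.7
tool_pos: [0.5696, -0.163, 0.0172]
tcp_rot: [3.124, 0.254, 0.007]
wrist_force: [-0.3, -0.9, -0.6]
finger_gap: 0.006
```

```bash
python3 -c "
from tgt import *
tell(.066,-.220,.017)
c=eyes.camera('top');f=c['frame'][110:330,190:490,::-1];cv2.imwrite('pics/top4.png',cv2.resize(f,None,fx=2.6,fy=2.6))
c=eyes.camera('side');f=c['frame'][160:300,220:400,::-1];cv2.imwrite('pics/side4.png',cv2.resize(f,None,fx=4.2,fy=4.2))"
```

```text
t 6.7 pos [ 0.5696 -0.163   0.0172] plate [ 0.0666 -0.2456] tilt z [ 0.0047 -0.0066 -1.    ]
delta mm [ -0.7 -25.6   0. ] turn -0.05 F [-0.29 -0.85 -0.63] F plate [-0.43 -0.79] gap 0.005627159295114048 target [ 0.56476543 -0.13785446  0.017     ] q [ 0.1   0.66  0.17  1.85 -0.16  0.64  0.53]
```

View pics/top4.png

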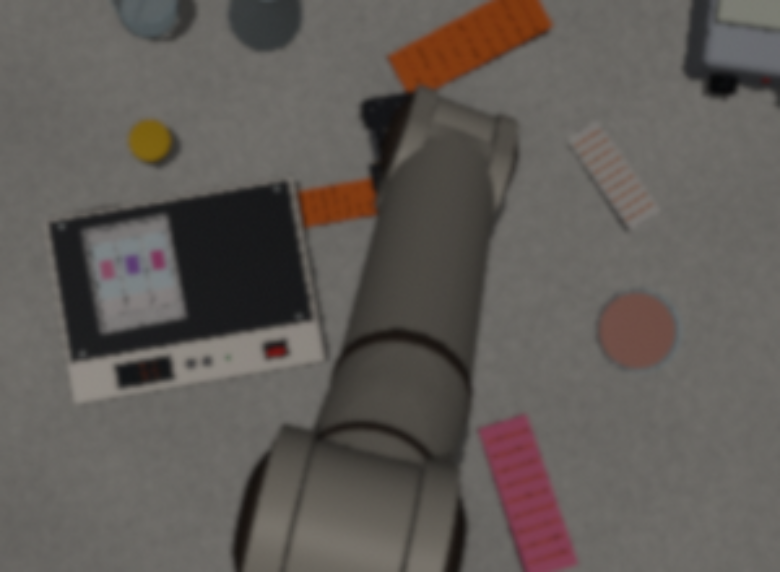

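View pics/side4.png

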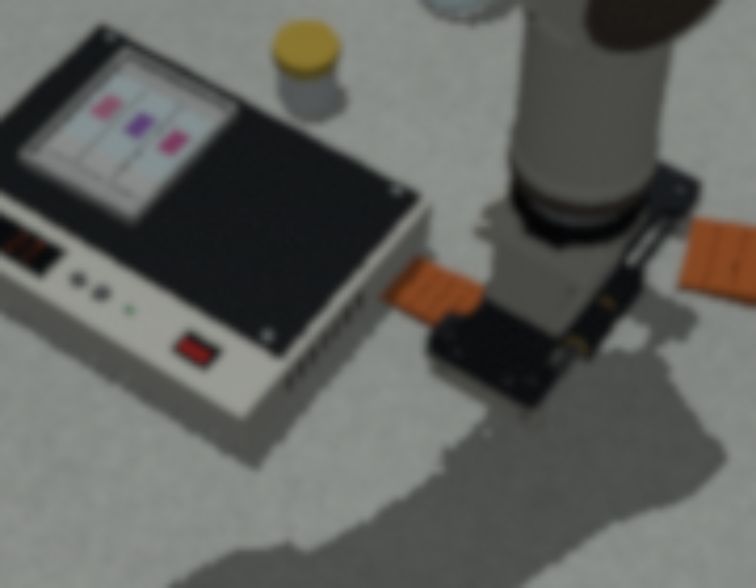

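apply_moves(increments=[{"x": 0, "y": -2, "z": 0, "turn": 0}, {"x": 0, "y": -4, "z": 0, "turn": 0}, {"x": 0, "y": -6, "z": 0, "turn": 0}, {"x": 0, "y": -8, "z": 0, "turn": 0}, {"x": 0, "y": -9, "z": 0, "turn": 0}, {"x": 0, "y": -9, "z": 0, "turn": 0}, {"x": 0, "y": -9, "z": 0, "turn": 0}, {"x": 0, "y": -9, "z": 0, "turn": 0}, {"x": 0, "y": -9, "z": 0, "turn": 0}, {"x": 0, "y": -9, "z": 0, "turn": 0}])

```text
t: 7.8
tool_pos: [0.568, -0.1542, 0.017]
tcp_rot: [3.125, 0.254, 0.006]
wrist_force: [1.2, -0.7, 0.5]
finger_gap: 0.007
```

```bash
python3 -c "
from tgt import *
tell(.066,-.220,.017)"
```

```text
t 7.8 pos [ 0.568  -0.1542  0.017 ] plate [ 0.0665 -0.2367] tilt z [ 0.0044 -0.0064 -1.    ]
delta mm [ -0.5 -16.7  -0.1] turn -0.05 F [ 1.2  -0.73  0.51] F plate [ 1.07 -0.91] gap 0.006793575273134123 target [ 0.56476543 -0.13785446  0.017     ] q [ 0.09  0.66  0.17  1.86 -0.17  0.63  0.52]
```

apply_moves(increments=[{"x": 0, "y": -1, "z": 0, "turn": 0}, {"x": 0, "y": -2, "z": 0, "turn": 0}, {"x": 0, "y": -3, "z": 0, "turn": 0}, {"x": 0, "y": -4, "z": 0, "turn": 0}, {"x": 0, "y": -5, "z": 0, "turn": 0}, {"x": 0, "y": -6, "z": 0, "turn": 0}, {"x": 0, "y": -6, "z": 0, "turn": 0}, {"x": 0, "y": -6, "z": 0, "turn": 0}, {"x": 0, "y": -6, "z": 0, "turn": 0}, {"x": 0, "y": -6, "z": 0, "turn": 0}])

```text
t: 8.8
tool_pos: [0.567, -0.1483, 0.0169]
tcp_rot: [3.125, 0.254, 0.006]
wrist_force: [-0.7, 0.2, 0.4]
finger_gap: 0.007
```

```bash
python3 -c "
from tgt import *
tell(.066,-.220,.017)"
```

```text
t 8.8 pos [ 0.567  -0.1483  0.0169] plate [ 0.0665 -0.2306] tilt z [ 0.0042 -0.0063 -1.    ]
delta mm [ -0.5 -10.6  -0.1] turn -0.05 F [-0.69  0.21  0.37] F plate [-0.65  0.32] gap 0.007228730294485837 target [ 0.56476543 -0.13785446  0.017     ] q [ 0.08  0.65  0.17  1.87 -0.17  0.63  0.51]
```

apply_moves(increments=[{"x": 0, "y": -0.5, "z": 0, "turn": 0}, {"x": 0, "y": -1, "z": 0, "turn": 0}, {"x": 0, "y": -1.5, "z": 0, "turn": 0}, {"x": 0, "y": -2, "z": 0, "turn": 0}, {"x": 0, "y": -2.5, "z": 0, "turn": 0}, {"x": 0, "y": -3, "z": 0, "turn": 0}, {"x": 0, "y": -3.5, "z": 0, "turn": 0}, {"x": 0, "y": -3.5, "z": 0, "turn": 0}, {"x": 0, "y": -3.5, "z": 0, "turn": 0}, {"x": 0, "y": -3.5, "z": 0, "turn": 0}])

```text
t: 9.8
tool_pos: [0.5664, -0.1447, 0.0169]
tcp_rot: [3.125, 0.254, 0.006]
wrist_force: [-0.6, 0.2, 0.1]
finger_gap: 0.006
```

```bash
python3 -c "
from tgt import *
tell(.066,-.220,.017)"
```

```text
t 9.8 pos [ 0.5664 -0.1447  0.0169] plate [ 0.0665 -0.227 ] tilt z [ 0.0043 -0.0062 -1.    ]
delta mm [-0.5 -7.  -0.1] turn -0.04 F [-0.59  0.22  0.1 ] F plate [-0.55  0.32] gap 0.005730960136015735 target [ 0.56476543 -0.13785446  0.017     ] q [ 0.07  0.65  0.17  1.87 -0.17  0.63  0.5 ]
```

apply_moves(increments=[{"x": 0, "y": -0.5, "z": 0, "turn": 0}, {"x": 0, "y": -1, "z": 0, "turn": 0}, {"x": 0, "y": -1.5, "z": 0, "turn": 0}, {"x": 0, "y": -2, "z": 0, "turn": 0}, {"x": 0, "y": -2.5, "z": 0, "turn": 0}, {"x": 0, "y": -2.5, "z": 0, "turn": 0}, {"x": 0, "y": -2.5, "z": 0, "turn": 0}, {"x": 0, "y": -2.5, "z": 0, "turn": 0}, {"x": 0, "y": -2.5, "z": 0, "turn": 0}, {"x": 0, "y": -2.5, "z": 0, "turn": 0}])

```text
t: 10.8
tool_pos: [0.566, -0.1421, 0.0169]
tcp_rot: [3.125, 0.254, 0.006]
wrist_force: [-0.5, 0.1, 1.3]
finger_gap: 0.006
```

```bash
python3 -c "
from tgt import *
tell(.066,-.220,.017)"
```

```text
t 10.8 pos [ 0.566  -0.1421  0.0169] plate [ 0.0665 -0.2244] tilt z [ 0.0042 -0.0061 -1.    ]
delta mm [-0.5 -4.4 -0.2] turn -0.04 F [-0.53  0.14  1.34] F plate [-0.5   0.23] gap 0.005914876232480185 target [ 0.56476543 -0.13785446  0.017     ] q [ 0.07  0.65  0.17  1.87 -0.17  0.63  0.5 ]
```

apply_moves(increments=[{"x": 0, "y": -0.5, "z": 0, "turn": 0}, {"x": 0, "y": -1, "z": 0, "turn": 0}, {"x": 0, "y": -1.5, "z": 0, "turn": 0}, {"x": 0, "y": -2, "z": 0, "turn": 0}, {"x": 0, "y": -2, "z": 0, "turn": 0}, {"x": 0, "y": -2, "z": 0, "turn": 0}, {"x": 0, "y": -2, "z": 0, "turn": 0}, {"x": 0, "y": -2, "z": 0, "turn": 0}, {"x": 0, "y": -2, "z": 0, "turn": 0}, {"x": 0, "y": -2, "z": 0, "turn": 0}])

```text
t: 11.8
tool_pos: [0.5656, -0.14, 0.0168]
tcp_rot: [3.125, 0.255, 0.005]
wrist_force: [-0.6, 0.3, 0.1]
finger_gap: 0.005
```

```bash
python3 -c "
from tgt import *
tell(.066,-.220,.017)
c=eyes.camera('top');f=c['frame'][140:280,190:370,::-1];cv2.imwrite('pics/top5.png',cv2.resize(f,None,fx=4.2,fy=4.2))"
```

```text
t 11.8 pos [ 0.5656 -0.14    0.0168] plate [ 0.0664 -0.2223] tilt z [ 0.004  -0.0059 -1.    ]
delta mm [-0.4 -2.3 -0.2] turn -0.04 F [-0.59  0.28  0.14] F plate [-0.54  0.37] gap 0.004827646072170126 target [ 0.56476543 -0.13785446  0.017     ] q [ 0.06  0.65  0.17  1.87 -0.17  0.62  0.49]
```

View pics/top5.png

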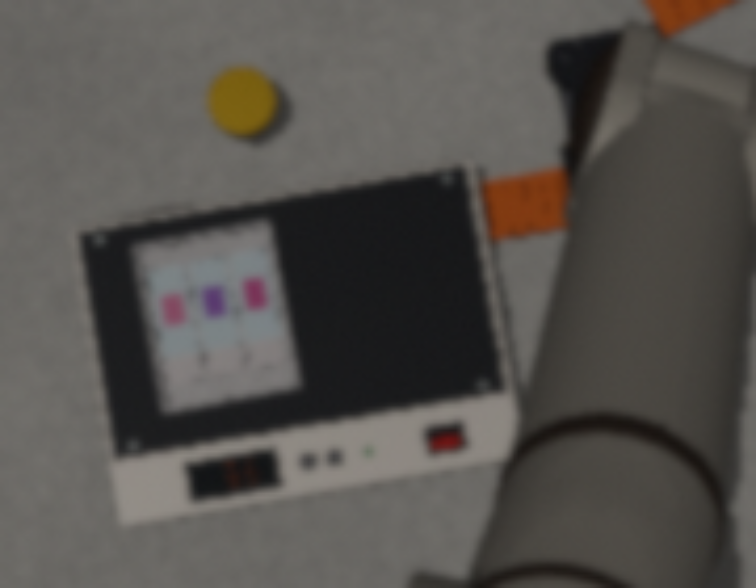

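No force yet; plate unmoved. Continuing in small steps.

apply_moves(increments=[{"x": 0, "y": -0.5, "z": 0, "turn": 0}, {"x": 0, "y": -1, "z": 0, "turn": 0}, {"x": 0, "y": -1.5, "z": 0, "turn": 0}, {"x": 0, "y": -2, "z": 0, "turn": 0}, {"x": 0, "y": -2, "z": 0, "turn": 0}, {"x": 0, "y": -2, "z": 0, "turn": 0}, {"x": 0, "y": -2, "z": 0, "turn": 0}, {"x": 0, "y": -2, "z": 0, "turn": 0}, {"x": 0, "y": -2, "z": 0, "turn": 0}, {"x": 0, "y": -2, "z": 0, "turn": 0}])

```text
t: 12.85
tool_pos: [0.5652, -0.138, 0.0168]
tcp_rot: [3.125, 0.254, 0.005]
wrist_force: [-0.3, -0.1, -0.4]
finger_gap: 0.008
```

```bash
python3 -c "
from tgt import *
tell(.066,-.220,.017)"
```

```text
t 12.85 pos [ 0.5652 -0.138   0.0168] plate [ 0.0664 -0.2203] tilt z [ 0.0039 -0.0059 -1.    ]
delta mm [-0.4 -0.2 -0.2] turn -0.04 F [-0.28 -0.12 -0.37] F plate [-0.3  -0.08] gap 0.007834690128623655 target [ 0.56476543 -0.13785446  0.017     ] q [ 0.06  0.65  0.17  1.88 -0.17  0.62  0.49]
```

apply_moves(increments=[{"x": 0, "y": -0.3, "z": 0, "turn": 0}, {"x": 0, "y": -0.6, "z": 0, "turn": 0}, {"x": 0, "y": -0.9, "z": 0, "turn": 0}, {"x": 0, "y": -1.2, "z": 0, "turn": 0}, {"x": 0, "y": -1.5, "z": 0, "turn": 0}, {"x": 0, "y": -1.5, "z": 0, "turn": 0}, {"x": 0, "y": -1.5, "z": 0, "turn": 0}, {"x": 0, "y": -1.5, "z": 0, "turn": 0}, {"x": 0, "y": -1.5, "z": 0, "turn": 0}, {"x": 0, "y": -1.5, "z": 0, "turn": 0}])

```text
t: 13.85
tool_pos: [0.565, -0.1365, 0.0167]
tcp_rot: [3.125, 0.255, 0.005]
wrist_force: [0.1, -0.1, -0.8]
finger_gap: 0.007
```

```bash
python3 -c "
from tgt import *
tell(.066,-.220,.017)"
```

```text
t 13.85 pos [ 0.565  -0.1365  0.0167] plate [ 0.0664 -0.2187] tilt z [ 0.0039 -0.0058 -1.    ]
delta mm [-0.4  1.3 -0.2] turn -0.03 F [ 0.1  -0.07 -0.82] F plate [ 0.08 -0.09] gap 0.007011220307925485 target [ 0.56476543 -0.13785446  0.017     ] q [ 0.06  0.65  0.17  1.88 -0.17  0.62  0.49]
```

apply_moves(increments=[{"x": 0, "y": -0.3, "z": 0, "turn": 0}, {"x": 0, "y": -0.6, "z": 0, "turn": 0}, {"x": 0, "y": -0.9, "z": 0, "turn": 0}, {"x": 0, "y": -1.2, "z": 0, "turn": 0}, {"x": 0, "y": -1.5, "z": 0, "turn": 0}, {"x": 0, "y": -1.5, "z": 0, "turn": 0}, {"x": 0, "y": -1.5, "z": 0, "turn": 0}, {"x": 0, "y": -1.5, "z": 0, "turn": 0}, {"x": 0, "y": -1.5, "z": 0, "turn": 0}, {"x": 0, "y": -1.5, "z": 0, "turn": 0}])

```text
t: 14.85
tool_pos: [0.5647, -0.1352, 0.0167]
tcp_rot: [3.125, 0.254, 0.005]
wrist_force: [-0.1, -1.8, -0.4]
finger_gap: 0.004
```

```bash
python3 -c "
from tgt import *
tell(.066,-.220,.017)"
```

```text
t 14.85 pos [ 0.5647 -0.1352  0.0167] plate [ 0.0664 -0.2174] tilt z [ 0.0039 -0.006  -1.    ]
delta mm [-0.4  2.6 -0.2] turn -0.04 F [-0.1  -1.8  -0.39] F plate [-0.39 -1.76] gap 0.003735190243976891 target [ 0.56476543 -0.13785446  0.017     ] q [ 0.06  0.65  0.17  1.88 -0.17  0.62  0.49]
```

apply_moves(increments=[{"x": 0, "y": -0.2, "z": 0, "turn": 0}, {"x": 0, "y": -0.4, "z": 0, "turn": 0}, {"x": 0, "y": -0.6, "z": 0, "turn": 0}, {"x": 0, "y": -0.8, "z": 0, "turn": 0}, {"x": 0, "y": -0.8, "z": 0, "turn": 0}, {"x": 0, "y": -0.8, "z": 0, "turn": 0}, {"x": 0, "y": -0.8, "z": 0, "turn": 0}, {"x": 0, "y": -0.8, "z": 0, "turn": 0}, {"x": 0, "y": -0.8, "z": 0, "turn": 0}, {"x": 0, "y": -0.8, "z": 0, "turn": 0}])

```text
t: 15.85
tool_pos: [0.5646, -0.1347, 0.0168]
tcp_rot: [3.125, 0.254, 0.006]
wrist_force: [0.7, -3.7, -1.2]
finger_gap: 0.008
```

```bash
python3 -c "
from tgt import *
tell(.066,-.220,.017)"
```

```text
t 15.85 pos [ 0.5646 -0.1347  0.0168] plate [ 0.0664 -0.2168] tilt z [ 0.0041 -0.0063 -1.    ]
delta mm [-0.4  3.2 -0.2] turn -0.05 F [ 0.73 -3.7  -1.19] F plate [ 0.12 -3.77] gap 0.007608701581476942 target [ 0.56476543 -0.13785446  0.017     ] q [ 0.05  0.65  0.17  1.88 -0.17  0.62  0.49]
```

apply_moves(increments=[{"x": 0, "y": -0.3, "z": 0, "turn": 0}, {"x": 0, "y": -0.6, "z": 0, "turn": 0}, {"x": 0, "y": -0.9, "z": 0, "turn": 0}, {"x": 0, "y": -1.0, "z": 0, "turn": 0}, {"x": 0, "y": -1.0, "z": 0, "turn": 0}, {"x": 0, "y": -1.0, "z": 0, "turn": 0}, {"x": 0, "y": -1.0, "z": 0, "turn": 0}, {"x": 0, "y": -1.0, "z": 0, "turn": 0}, {"x": 0, "y": -1.0, "z": 0, "turn": 0}, {"x": 0, "y": -1.0, "z": 0, "turn": 0}])

```text
t: 16.85
tool_pos: [0.5646, -0.1344, 0.0168]
tcp_rot: [3.124, 0.253, 0.006]
wrist_force: [1.2, -5.2, -1.9]
finger_gap: 0.007
```

```bash
python3 -c "
from tgt import *
tell(.066,-.220,.017)
c=eyes.camera('top');f=c['frame'][140:280,190:370,::-1];cv2.imwrite('pics/top6.png',cv2.resize(f,None,fx=4.2,fy=4.2))"
```

```text
t 16.85 pos [ 0.5646 -0.1344  0.0168] plate [ 0.0663 -0.2166] tilt z [ 0.0044 -0.007  -1.    ]
delta mm [-0.3  3.4 -0.2] turn -0.08 F [ 1.18 -5.19 -1.9 ] F plate [ 0.32 -5.31] gap 0.006785367121549401 target [ 0.56476543 -0.13785446  0.017     ] q [ 0.05  0.65  0.17  1.88 -0.17  0.62  0.48]
```

View pics/top6.png

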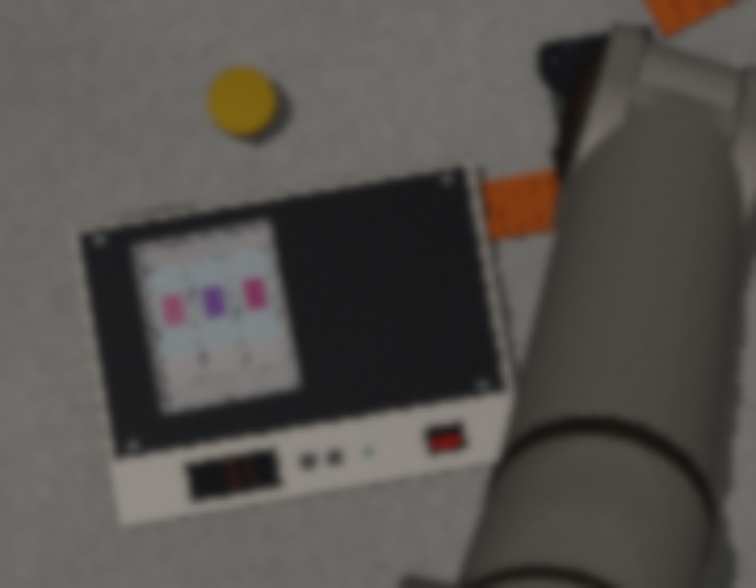

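Wedged at about 5 N, with the plate unmoved in the picture. Backing off, then up and over the test spot.

apply_moves(increments=[{"x": 0, "y": 2, "z": 0, "turn": 0}, {"x": 0, "y": 8, "z": 0, "turn": 0}, {"x": 0, "y": 16, "z": 0, "turn": 0}, {"x": 0, "y": 25, "z": 0, "turn": 0}, {"x": 0, "y": 30, "z": -8, "turn": 0}, {"x": 0, "y": 30, "z": -30, "turn": 0}, {"x": 0, "y": 30, "z": -60, "turn": 0}, {"x": 0, "y": 30, "z": -85, "turn": 0}, {"x": 0, "y": 30, "z": -100, "turn": 0}, {"x": 0, "y": 30, "z": -100, "turn": 0}])

```text
t: 17.9
tool_pos: [0.5708, -0.164, 0.1197]
tcp_rot: [3.123, 0.253, 0.013]
wrist_force: [1.3, -0.7, 0.2]
finger_gap: 0.006
```

```bash
python3 -c "
from tgt import *
tell(.075,-.105,.067)
c=eyes.camera('top');f=c['frame'][140:280,190:370,::-1];cv2.imwrite('pics/top7.png',cv2.resize(f,None,fx=4.2,fy=4.2))
c=eyes.camera('side');f=c['frame'][160:300,220:400,::-1];cv2.imwrite('pics/side7.png',cv2.resize(f,None,fx=4.2,fy=4.2))"
```

```text
t 17.9 pos [ 0.5708 -0.164   0.1197] plate [ 0.0677 -0.2468] tilt z [ 0.0092 -0.0079 -0.9999]
delta mm [   6.7 -142.3   51.5] turn -0.1 F [ 1.27 -0.65  0.23] F plate [ 1.15 -0.85] gap 0.005907326543104688 target [ 0.55496239 -0.02292013  0.067     ] q [ 0.07  0.51  0.2   1.82 -0.13  0.82  0.5 ]
```

View pics/top7.png

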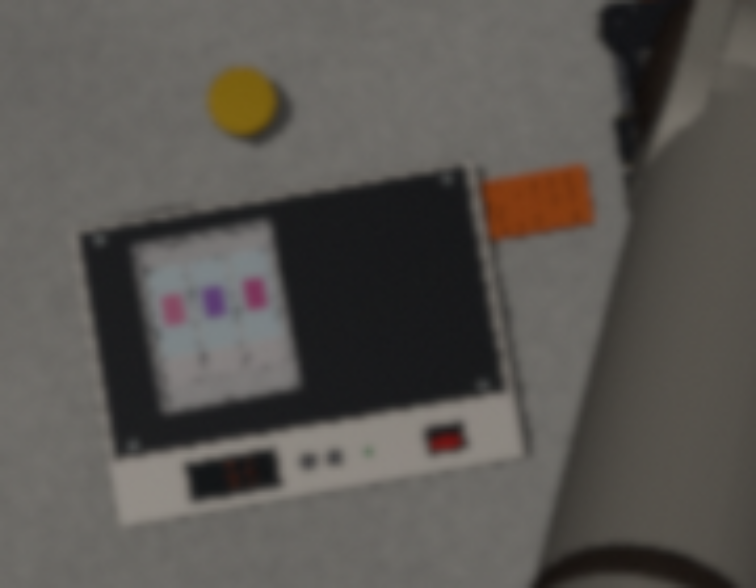

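View pics/side7.png

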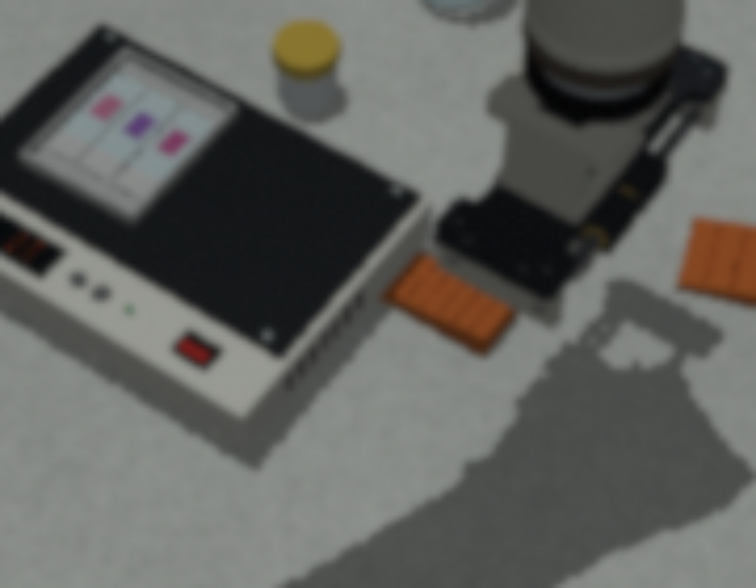

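apply_moves(increments=[{"x": 0, "y": -20, "z": 0, "turn": 0}, {"x": 1, "y": -45, "z": 0, "turn": 0}, {"x": 2, "y": -70, "z": 0, "turn": 0}, {"x": 2, "y": -95, "z": 0, "turn": 0}, {"x": 2, "y": -120, "z": 0, "turn": 0}, {"x": 2, "y": -136, "z": 0, "turn": 0}, {"x": 2, "y": -138, "z": 12, "turn": 0}, {"x": 2, "y": -138, "z": 25, "turn": 0}, {"x": 2, "y": -138, "z": 35, "turn": 0}, {"x": 2, "y": -138, "z": 38, "turn": 0}])

```text
t: 19.0
tool_pos: [0.547, -0.0286, 0.0753]
tcp_rot: [3.124, 0.25, -0.0]
wrist_force: [-0.5, 0.5, -0.3]
finger_gap: 0.006
```

```bash
python3 -c "
from tgt import *
tell(.07,-.108,.067)"
```

```text
t 19.0 pos [ 0.547  -0.0286  0.0753] plate [ 0.0662 -0.1093] tilt z [ 4.0e-04 -7.7e-03 -1.0e+00]
delta mm [ 3.8 -1.4  8.3] turn -0.2 F [-0.48  0.45 -0.33] F plate [-0.4   0.53] gap 0.0060015633263384195 target [ 0.55051622 -0.0266926   0.067     ] q [-0.14  0.51  0.17  1.94 -0.12  0.7   0.26]
```

apply_moves(increments=[{"x": 2, "y": 0, "z": 1, "turn": 0}, {"x": 3, "y": 0, "z": 2, "turn": 0}, {"x": 3, "y": 0, "z": 3, "turn": 0}, {"x": 3, "y": 0, "z": 4, "turn": 0}, {"x": 3, "y": 0, "z": 5, "turn": 0}, {"x": 3, "y": 0, "z": 6, "turn": 0}, {"x": 3, "y": 0, "z": 7, "turn": 0}, {"x": 3, "y": 0, "z": 8, "turn": 0}, {"x": 3, "y": 0, "z": 8.5, "turn": 0}, {"x": 3, "y": 0, "z": 8.5, "turn": 0}])

```text
t: 20.0
tool_pos: [0.5501, -0.0282, 0.0673]
tcp_rot: [3.124, 0.25, -0.0]
wrist_force: [-1.7, 1.1, 5.9]
finger_gap: 0.003
```

```bash
python3 -c "
from tgt import *
tell(.07,-.108,.067)"
```

```text
t 20.0 pos [ 0.5501 -0.0282  0.0673] plate [ 0.0693 -0.1094] tilt z [ 5.0e-04 -7.5e-03 -1.0e+00]
delta mm [ 0.7 -1.4  0.3] turn -0.2 F [-1.65  1.06  5.9 ] F plate [-1.46  1.31] gap 0.003351707361906263 target [ 0.55051622 -0.0266926   0.067     ] q [-0.14  0.53  0.17  1.94 -0.12  0.68  0.26]
```

apply_moves(increments=[{"x": 0, "y": 0, "z": 0.6, "turn": 0}, {"x": 0, "y": 0, "z": 0.8, "turn": 0}, {"x": 0, "y": 0, "z": 1.0, "turn": 0}, {"x": 0, "y": 0, "z": 1.2, "turn": 0}, {"x": 0, "y": 0, "z": 1.2, "turn": 0}, {"x": 0, "y": 0, "z": 1.2, "turn": 0}, {"x": 0, "y": 0, "z": 1.2, "turn": 0}, {"x": 0, "y": 0, "z": 1.2, "turn": 0}, {"x": 0, "y": 0, "z": 1.2, "turn": 0}, {"x": 0, "y": 0, "z": 1.2, "turn": 0}])

```text
t: 21.0
tool_pos: [0.5501, -0.0282, 0.0672]
tcp_rot: [3.124, 0.25, 0.0]
wrist_force: [-4.0, 0.8, 10.1]
finger_gap: 0.005
```

```bash
python3 -c "
from tgt import *
tell(.07,-.108,.067)
c=eyes.camera('top');f=c['frame'][140:280,190:370,::-1];cv2.imwrite('pics/top8.png',cv2.resize(f,None,fx=4.2,fy=4.2))
c=eyes.camera('side');f=c['frame'][160:300,220:400,::-1];cv2.imwrite('pics/side8.png',cv2.resize(f,None,fx=4.2,fy=4.2))"
```

```text
t 21.0 pos [ 0.5501 -0.0282  0.0672] plate [ 0.0693 -0.1094] tilt z [ 7.0e-04 -7.2e-03 -1.0e+00]
delta mm [ 0.7 -1.4  0.2] turn -0.21 F [-3.97  0.78 10.07] F plate [-3.79  1.42] gap 0.0051881340300194406 target [ 0.55051622 -0.0266926   0.067     ] q [-0.14  0.53  0.17  1.94 -0.12  0.68  0.27]
```

View pics/side8.png

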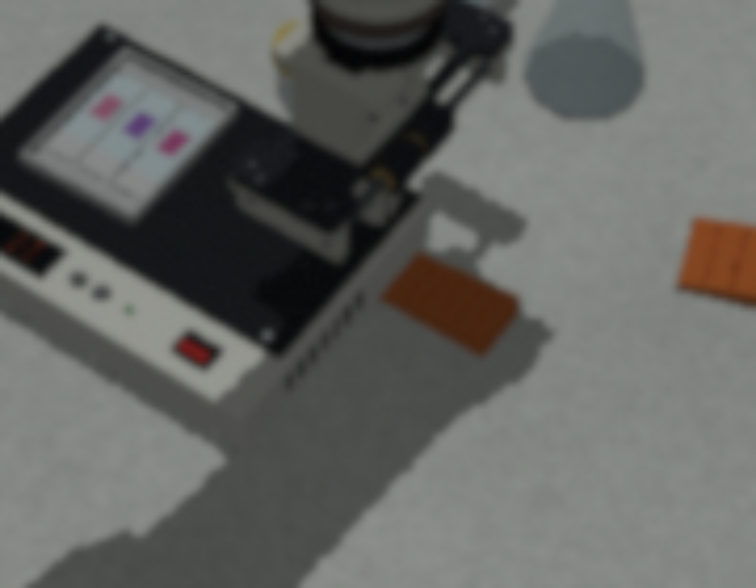

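At 10 N the corner sinks only about 0.1 mm. A little more for margin, held for a second.

apply_moves(increments=[{"x": 0, "y": 0, "z": 1.2, "turn": 0}, {"x": 0, "y": 0, "z": 1.5, "turn": 0}, {"x": 0, "y": 0, "z": 1.7, "turn": 0}, {"x": 0, "y": 0, "z": 1.7, "turn": 0}, {"x": 0, "y": 0, "z": 1.7, "turn": 0}, {"x": 0, "y": 0, "z": 1.7, "turn": 0}, {"x": 0, "y": 0, "z": 1.7, "turn": 0}, {"x": 0, "y": 0, "z": 1.7, "turn": 0}, {"x": 0, "y": 0, "z": 1.7, "turn": 0}, {"x": 0, "y": 0, "z": 1.7, "turn": 0}])

```text
t: 22.1
tool_pos: [0.5501, -0.0282, 0.0671]
tcp_rot: [3.125, 0.25, 0.0]
wrist_force: [-5.9, 0.0, 15.7]
finger_gap: 0.001
```

```bash
python3 -c "
from tgt import *
tell(.07,-.108,.067)"
```

```text
t 22.1 pos [ 0.5501 -0.0282  0.0671] plate [ 0.0694 -0.1094] tilt z [ 8.0e-04 -6.8e-03 -1.0e+00]
delta mm [ 0.6 -1.4  0.1] turn -0.21 F [-5.88  0.04 15.67] F plate [-5.79  1.  ] gap 0.0008766311094755306 target [ 0.55051622 -0.0266926   0.067     ] q [-0.14  0.53  0.17  1.94 -0.12  0.68  0.27]
```

Firm: 15.7 N with 0.2 mm travel. Lifting off.

apply_moves(increments=[{"x": 0, "y": 0, "z": 1, "turn": 0}, {"x": 0, "y": 0, "z": 0, "turn": 0}, {"x": 0, "y": 0, "z": -2, "turn": 0}, {"x": 0, "y": 0, "z": -8, "turn": 0}, {"x": 0, "y": 0, "z": -25, "turn": 0}, {"x": 0, "y": 0, "z": -55, "turn": 0}, {"x": 0, "y": 0, "z": -90, "turn": 0}, {"x": 0, "y": 0, "z": -120, "turn": 0}, {"x": 0, "y": 0, "z": -140, "turn": 0}, {"x": 0, "y": 0, "z": -150, "turn": 0}])

```text
t: 23.1
tool_pos: [0.5512, -0.0272, 0.2196]
tcp_rot: [3.125, 0.25, 0.006]
wrist_force: [0.3, 0.0, -0.6]
finger_gap: 0.002
```

apply_moves(increments=[{"x": 0, "y": 25, "z": 0, "turn": 0}, {"x": 0, "y": 60, "z": 0, "turn": 0}, {"x": 0, "y": 100, "z": 0, "turn": 0}, {"x": 0, "y": 140, "z": 0, "turn": 0}, {"x": 0, "y": 180, "z": 0, "turn": 0}, {"x": 0, "y": 210, "z": 0, "turn": 0}, {"x": 0, "y": 230, "z": 0, "turn": 0}, {"x": 0, "y": 240, "z": 0, "turn": 0}, {"x": 0, "y": 240, "z": 0, "turn": 0}, {"x": 0, "y": 240, "z": 0, "turn": 0}])

```text
t: 24.1
tool_pos: [0.5892, -0.2626, 0.2208]
tcp_rot: [3.126, 0.251, 0.005]
wrist_force: [0.7, 0.9, -0.2]
finger_gap: 0.002
```

```bash
python3 -c "
from wd import *
tell(.07,-.108,.067)
c=eyes.camera('top');f=c['frame'][140:280,190:370,::-1];cv2.imwrite('pics/top9.png',cv2.resize(f,None,fx=4.2,fy=4.2))
s=eyes.camera('side');f=s['frame'][160:300,220:400,::-1];cv2.imwrite('pics/side9.png',cv2.resize(f,None,fx=4.2,fy=4.2))"
```

```text
t 24.1 pos [ 0.5892 -0.2626  0.2208] plate [ 0.0698 -0.3471] tilt z [ 0.0035 -0.0052 -1.    ]
delta mm [  -0.9 -239.9  152.4] turn -0.16 F [ 0.68  0.87 -0.18] F plate [0.81 0.75] gap 0.0018165126673622886 target [ 0.55051622 -0.0266926   0.067     ] q [ 0.17  0.48  0.28  1.61 -0.14  1.07  0.65]
```

View pics/top9.png

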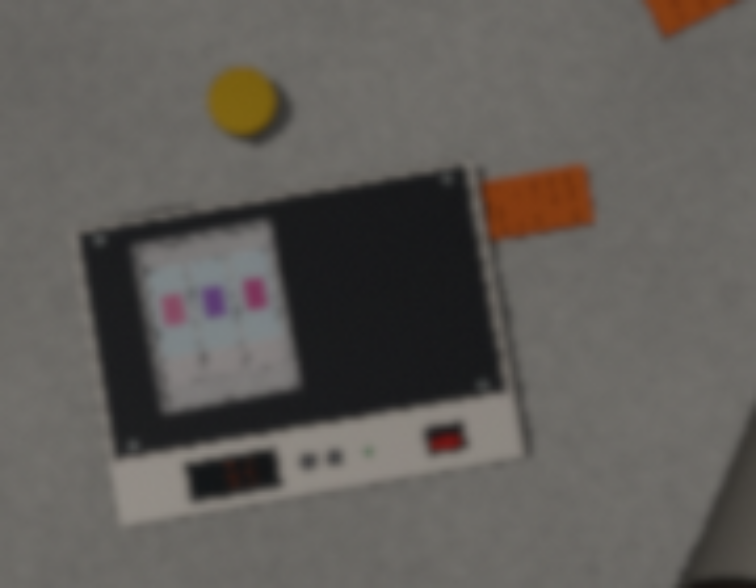

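View pics/side9.png

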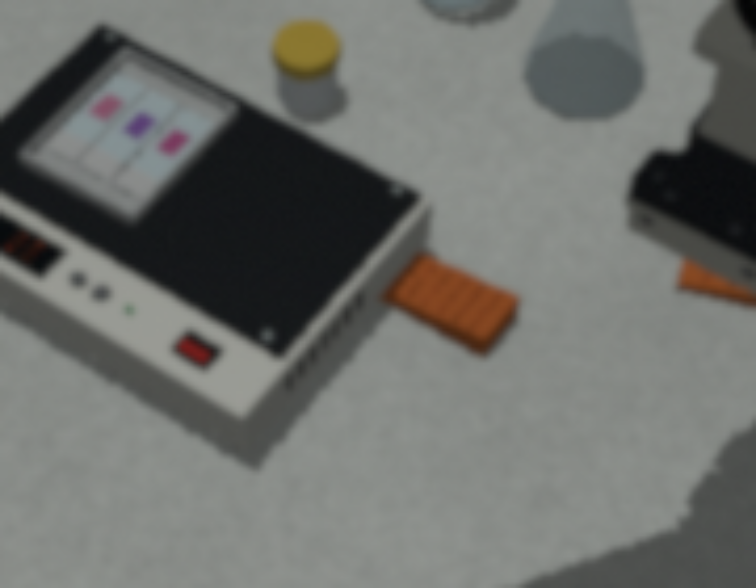

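```bash
python3 -c "
import cv2,numpy as np
a=cv2.imread('pics/top7.png').astype(np.float32).mean(2);b=cv2.imread('pics/top9.png').astype(np.float32).mean(2)
w=cv2.createHanningWindow((110,90),cv2.CV_32F)
for n,(x,y) in dict(wedge=(488,155),plate=(400,150),tray=(150,250)).items():
    s=cv2.phaseCorrelate(a[y:y+90,x:x+110].copy(),b[y:y+90,x:x+110].copy(),w)[0]; print(n,np.array(s)/4.2,'px; 1px~2.7mm')
"
python3 - <<'E'
import sys;sys.path.insert(0,'.')
from h import *
c=eyes.camera("top");f=c["frame"];cv2.imwrite("pics/topA.png",f[:,:,::-1])
g0=cv2.imread("pics/top0.png").astype(np.float32).mean(2);g=f.astype(np.float32).mean(2)
w=cv2.createHanningWindow((130,100),cv2.CV_32F)
print("plate vs start px",cv2.phaseCorrelate(g0[172:272,205:335].copy()[:, :130],g[172:272,205:335].copy(),w))
A=np.array([.4639,.0685]);a=np.radians(9.35);Rm=np.array([[np.cos(a),-np.sin(a)],[np.sin(a),np.cos(a)]])
k=min(blobs(orange(c),60),key=lambda b:abs(b[:,0]-[318,190]).sum(1).min())
W=np.array([(onz(c,u,.018)[:2]-A)@Rm for u in k[:,0]]);print("heel y",np.percentile(W[:,1],3),"tip y",np.percentile(W[:,1],3)+.12,"x",W[:,0].min(),W[:,0].max())
E
```

```text
wedge [ 0.01935298 -0.00303029] px; 1px~2.7mm
plate [-0.00322603 -0.01307272] px; 1px~2.7mm
tray [-0.01549463  0.01154212] px; 1px~2.7mm
plate vs start px ((0.564601877869066, 0.06832131014489562), 0.8744298566182455)
heel y -0.20469938935671622 tip y -0.08469938935671623 x 0.05260069806502771 0.09050576434373464
```

View pics/topA.png

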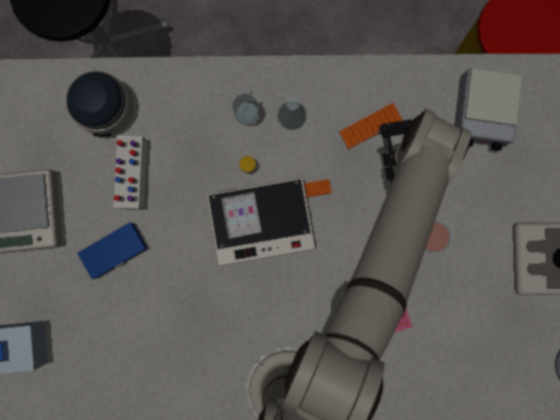

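The wedge, plate and tray did not shift under the press (less than 0.1 mm), and the hand is clear. Handing in.

```bash
python3 -c "
from plant import close_job
print(close_job())"
```

```text
the job is handed in; nothing more can be done
None
```

I pushed the small orange wedge, thin end first, under the bare corner until it was snug, and the corner did not rock when pressed. I handed the job in at about 24 s of the 67 s, with the hand clear. No verdict was reported.

- **Wedge fit:** I pushed the heel with shut fingers until the push force rose to about 5 N. The wedge ended square to the plate. Its thin end is about 50 mm past the housing edge (y about -85 mm by the pictures, -86 mm from the hand position). It sits about 70 mm toward +x of the plate's middle.
- **Press test:** I pressed within about 8 mm of the test spot for roughly two seconds, first at about 10 N and then up to 15.7 N. The fingertips sank only 0.2 mm, so no further push was needed. A sideways force of up to 6 N built up during the press.
- **After the press:** The wedge, plate and tray each shifted less than 0.1 mm between pictures taken before and after the press. In the last top view the other items look undisturbed, though I did not measure each one.

**What the checks leave open:**
- I could not measure the residual force between wedge and plate directly. I infer it from the fit and from the press test.
- A whole-plate comparison with the start picture gave about 0.6 pixel (1.5 mm). The moving wedge was inside that window, so I don't trust that figure.
- My plate position came from two camera fits that differed by about 4 mm and 1.4°. I therefore found the snug point by force, and it came about 4 mm beyond where geometry predicted.

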